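# Shut the red valve under the sliding cover

## Task

Push the metal cover of the grey valve box away from you, all the way back to its end stop, to uncover the two valve handles; then push the red handle round, clockwise seen from above, until it is fully shut. Do it with the fingertips alone: do not lift the cover or pick anything up. Leave the blue valve open, the cover pushed back and the things standing round the box where they are.

Things in the scene. Friction and masses are not known exactly. Their poses are not given: they have to be found in the camera images.
- valve_box: Grey valve box fixed to the worktop, 290 (x) by 270 (y) by 60 mm up to the runners; side guides rise 11 mm above the runners. Origin: centre of its underside; x points from its front (two brass hose barbs, facing the robot) to its back. Place varies, turned up to 0.2 rad. Front half: open bay; back half: closed. Ears at the front corners (beyond y = +-103 mm) are 9 mm high.
- bay (a point): Centre of the open bay at runner height, 60 mm above the worktop. Inside, the bay is 125 mm in x and 230 mm in y; its floor is 6 mm and the tops of pipes, valve bodies and their stems up to 36 mm above the worktop. Lies at box x = -72.5 mm.
- stop (a point): Middle of the front face of the end stop across the back of the box (box x = 135 mm), at runner height; the stop rises 15 mm above the runners.
- cover: Loose flat aluminium cover, 134 (x) by 253 (y) by 4 mm, 0.4 to 0.65 kg, two yellow stripes, lying on the runners with 2 mm play to each side guide. Origin: centre of its underside, 60 mm above the worktop; axes as the box's. Starts over the bay, centre at box x = -66 to -56 mm; slides in +x to the end stop, centre then at x = 68 mm. Sliding takes about 2 to 6 N.
- lip (a point): Middle of the front face (towards the robot) of the black upright lip at the cover's front edge, 72 mm above the worktop. The lip is 90 mm long in y, 6 mm thick and rises from 64 to 81 mm above the worktop. The cover's plate reaches 3 mm further forward than the lip.
- red_handle (a joint): Angle of the red handle (the valve to shut): 0 = open, pointing to the box's -x (front); 1.571 = shut, against its stop, pointing to the box's +y. Grows clockwise seen from above. Starts at 0 to 0.2. Stiff (0.12 N m, some 3 N at 40 mm from the axis); stays where it is left.
- red_axis (a point): Turning axis of the red handle at its mid-height, 45 mm above the worktop (handle underside 36 mm, top 54 mm). At box x = -38 mm and y = -50 or +42 mm: red and blue change places. The boss round the axis is 20 mm across.
- red_end (a point): Tip of the red handle at mid-height, 57 mm from its axis; the handle is a straight red bar 12 mm wide and 18 mm high.
- blue_handle (a joint): Angle of the blue handle of the other valve, same kind and size, measured the same way; starts at 0 to 0.2 (open) and must stay open.
- blue_end (a point): Tip of the blue handle at mid-height, 57 mm from its axis.
- bottle: Small white bottle with orange cap, 57 mm across, 106 mm tall, loose, standing to the left of the box; origin at the centre of its underside. Leave alone.
- dish: Round petri dish, 56 mm across, 14 mm high, loose, to the right of the box; origin at the centre of its underside. Leave alone.
- timer: Small white kitchen-type timer, 60 x 62 x 16 mm, loose, lying in front of the box's left corner; origin at the centre of its underside. Leave alone.

How it is judged:
By the outcome, as a careful person would: the job done as asked, in the order asked, and still so for the second after the job is handed in, with the robot touching nothing.
It also fails if it takes over 45 s, if anything falls off the work surface, if the arm or the gripper's body presses on something with over 40 N, if the wrist force passes 120 N, or if a joint passes its speed limit or range.

## Robot

A 6-joint arm with a two-finger parallel gripper is mounted at the origin on a cart in front of the work surface, level with it; the furniture and walls round the work are solid. World frame = base frame: x ahead of the robot, y to its left, z up, the work surface at z = 0. Lengths are in m, angles in rad, forces in N, time in s.
With the tool pointing down it reaches from about 0.375 to 0.975 m from the base axis. Payload 3.8 kg.
Tool frame: the origin (TCP) lies at the very end of the fingers, on their centre line; the grasp point (between the pads) lies 19 mm behind it; z points along the fingers, y is the line along which they close (so a half turn about z gives the same grasp; the last joint's range is limited). The gripper opens to 85 mm and grips with 20 to 120 N. Pads are 22 mm wide; open, the fingers measure 114 mm over their backs; the gripper's body (76 mm by 85 mm) begins 54 mm behind the grasp point. The pads swing forward as they close: fully open they stand 13 mm farther back than shut.
Start: joints at [1.123, 0.264, 1.604, -0, 1.274, -0.037], TCP at [0.27, 0.619, 0.231] pointing down, gripper open.
Joint ranges: [-2.63, 2.63], [-0.94, 2.18], [0.31, 2.57], [-1.31, 4.45], [0, 2.66], [-2.55, 2.55]. Speed limits (rad/s): [2.57, 2.57, 3.14, 3.14, 3.14, 3.14].

## Interface

Orientations are given as a rotation vector (axis times angle).
In Python, from workcell import read_state, read_camera, calibration, finish_job gives the robot as it stands.
- The arm moves only by the tool step_arm, never from a script. Its argument "commands" is a list of rows, each an object of numbers: "fingers": the gripper's target within -1 to 1 (shut at 1, half-way at 0, fully open at -1); "dx", "dy", "dz": the shift along the tool's x, y, z in m; "roll": the turn about the tool's z in degrees. In form: [{"fingers": .., "dx": .., "dy": .., "dz": .., "roll": ..}, ...]. A call has 1 to 8 rows; each row is the pose to reach, as a shift and turn from the pose commanded when the call began, along the tool's axes at that moment; what a row does not reach only later rows make up. A row lasts 1/8 s, in which the tool goes at most 62.5 mm and 10.7 degrees, less where a joint would pass 70% of its speed; a pose out of reach is approached as far as the arm can. A call with a gripper value outside its range is refused whole. The fingers move at their own pace and stop on an object; "squeeze" is the grip in N (left out, the last holds). Time passes only in rows, so rows that repeat a pose let the fingers close. It gives the time, the measured TCP pose, the force, the opening and the grip force at its end, in the units of the state.
- read_state(): the state, without advancing time (a new reading comes with each control period).
- read_camera(name): name is "scene" or "top" or "wrist"; returns (picture, depth): 420x560x3 uint8, blue, green, red; 420x560 float32, m along the optical axis (not along the pixel's ray), 0 where there is no reading.
- calibration(name): a dict with "intrinsics" (3x3 intrinsics, pixels), "world_to_cam" (4x4, takes a point from world to camera coordinates). Camera axes: x right, y up, looking along -z (the intrinsics and any distortion apply to the point x, -y, -z); pixel columns grow to the right and rows downward; lengths in m; the calibration is good to about 2 mm. A picture is of the moment at which its call begins: read the wrist's pose just before it. calibration takes no time and is no camera call; for the wrist camera it gives the pose at the moment of the call.
- finish_job(): hands the job in; it is judged then, once.
The state is a dict: "time": time; "q": joint angles; "joint_vel": joint speeds; "joint_torque": joint torques, N m; "tool_pos": TCP position; "tcp_rot": TCP orientation; "wrist_force": force on the tool from outside, world axes, zero at the start; "torque": the same for the moment, N m; "width": opening from 0.0 (shut) to 1.0 (fully open); "grip_force": force on a finger pad.
Only numpy, scipy, OpenCV 4.12 (cv2) and the standard library are available. Lean on these libraries where they do the work, as an engineer would, in place of code of your own. Each camera call takes 0.05 s, during which the arm holds its last target. There are 200 camera calls.

## Working session

There is one attempt and no reset: what is moved stays moved. The work goes in short steps, Python scripts to look and compute and a tool call to move; the robot and the scene stay as the last step left them, time stands still between calls to the robot, and variables do not carry over. Pictures are saved under pics/ and viewed, at most 10 in all, crops included, and the job is handed in when it is done.

Besides the shell and the picture viewer there is one more tool, called after "Request:" in YAML: its name, and indented under it one key for each argument. step_arm: Moves the arm, as the interface text tells. Its arguments: {"type":"object","properties":{"commands":{"type":"array","items":{"type":"object","properties":{"fingers":{"type":"number"},"dx":{"type":"number"},"dy":{"type":"number"},"dz":{"type":"number"},"roll":{"type":"number"}}}},"squeeze":{"type":"number"}},"required":["commands"]}

```bash
mkdir -p pics
cat > h.py <<'E'
import numpy as np, cv2
from workcell import *
def cam(n):
    c=calibration(n); return np.array(c["intrinsics"]),np.array(c["world_to_cam"]),c
def pix2plane(n,uv,z,KT=None):
    K,T,_=KT or cam(n); uv=np.atleast_2d(uv).astype(float)
    d=np.c_[uv,np.ones(len(uv))]@np.linalg.inv(K).T; d=d*[1,-1,-1]
    R=T[:3,:3]; o=-R.T@T[:3,3]; d=d@R
    return o+d*((z-o[2])/d[:,2])[:,None]
def cloud(n,depth,KT=None):
    K,T,_=KT or cam(n); v,u=np.mgrid[:420,:560]
    d=np.stack([u,v,np.ones_like(u)],-1)@np.linalg.inv(K).T*depth[...,None]*[1,-1,-1]
    return (d-T[:3,3])@T[:3,:3]
E
python3 - <<'E'
from h import *
s=read_state(); print(s["time"],s["tool_pos"],s["tcp_rot"])
a,d=read_camera("top"); b,e=read_camera("scene")
np.savez("f0.npz",a=a,d=d,b=b,e=e)
cv2.imwrite("pics/top0.png",a);cv2.imwrite("pics/scene0.png",b)
for n in("top","scene"):
    c=calibration(n);print(c)
E
```

```text
0.0 [0.26926474 0.61814449 0.22992413] [-0.64068542 -3.07505     0.00354062]
{'intrinsics': array([[506.68097198,   0.        , 284.68848629],
       [  0.        , 506.68097198, 209.26169466],
       [  0.        ,   0.        ,   1.        ]]), 'world_to_cam': array([[ 0.00891133, -0.99995708,  0.00253493,  0.04534444],
       [ 0.99148676,  0.0091651 ,  0.12988462, -0.54123837],
       [-0.12990227,  0.00135591,  0.99152588, -1.20562472],
       [ 0.        ,  0.        ,  0.        ,  1.        ]])}
{'intrinsics': array([[443.67051433,   0.        , 282.45638929],
       [  0.        , 443.67051433, 208.58688049],
       [  0.        ,   0.        ,   1.        ]]), 'world_to_cam': array([[ 0.61247952, -0.79048252, -0.00249573, -0.3284885 ],
       [ 0.30917122,  0.23664311,  0.92109348, -0.24687787],
       [-0.72751769, -0.5649225 ,  0.3893335 , -0.48931381],
       [ 0.        ,  0.        ,  0.        ,  1.        ]])}
```

View pics/top0.png

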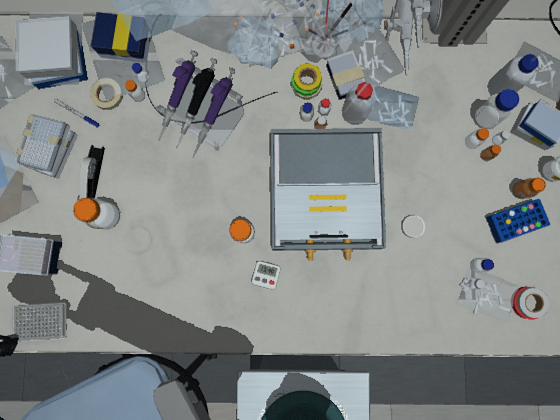

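View pics/scene0.png

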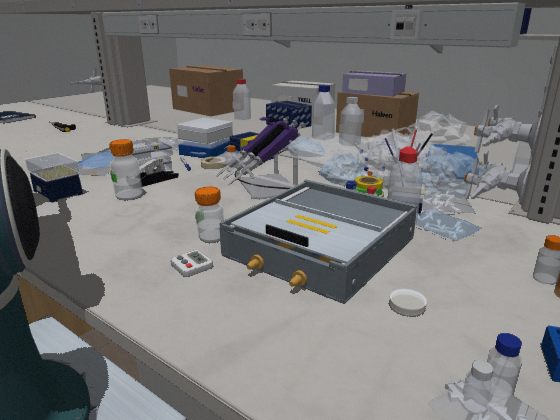

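The top view shows the box at columns 270–384, rows 129–248, nearly square to the view. The lip is at about (329,235), the yellow stripes at (327,197) and (327,209), the bottle at (241,230), the timer at (266,275) and the dish at (413,226). In the scene view the lip is at (287,236), with the same layout.

Run:
```python
from h import *
f=np.load("f0.npz")
def comp(img,lo,hi,roi):
    m=cv2.inRange(cv2.cvtColor(img,cv2.COLOR_BGR2HSV),lo,hi); k=np.zeros_like(m); x0,y0,x1,y1=roi; k[y0:y1,x0:x1]=m[y0:y1,x0:x1]; return k
for n,im,dp,ry,rl in(("top",f["a"],f["d"],(295,188,360,216),(300,229,355,240)),("scene",f["b"],f["e"],(280,210,345,238),(260,222,312,250))):
    y=comp(im,(15,80,80),(35,255,255),ry); l=comp(im,(0,0,0),(180,255,45),rl)
    P=cloud(n,dp)
    for nm,m,z in(("yellow",y,.064),("lip",l,.0725 if n=="scene" else .081)):
        v,u=np.nonzero(m); r=cv2.minAreaRect(np.c_[u,v].astype(np.float32))
        w=pix2plane(n,cv2.boxPoints(r),z)
        print(n,nm,len(u),u.min(),u.max(),v.min(),v.max(),"plane corners",w[:,:2].round(4).tolist(),"depth med",np.median(P[v,u],0).round(4))
# box footprint from depth cloud, top
P=cloud("top",f["d"]); m=((P[...,2]>.045)&(P[...,2]<.09)); m[:, :255]=0; m[:,400:]=0; m[:120]=0; m[260:]=0
m=cv2.morphologyEx(m.astype(np.uint8),cv2.MORPH_OPEN,np.ones((5,5)))
v,u=np.nonzero(m); r=cv2.minAreaRect(P[v,u][:,:2].astype(np.float32)); print("box",r); print(np.median(P[v,u][:,2]))
# cover sides & stop
for row in(220,):print(P[row,262:395:4,2].round(3))
print(P[120:255:3,300,2].round(3))
```

```text
top yellow 372 309 346 195 211 plane corners [[0.5721, -0.0078], [0.5729, -0.0966], [0.5342, -0.0964], [0.5334, -0.0079]] depth med [ 0.5467 -0.0511  0.0634]
top lip 76 310 347 235 236 plane corners [[0.4745, -0.0095], [0.4753, -0.0962], [0.473, -0.0962], [0.4722, -0.0095]] depth med [ 0.4733 -0.0518  0.0789]
scene yellow 279 287 337 215 233 plane corners [[0.534, -0.0116], [0.5766, 0.0135], [0.5794, -0.0965], [0.5395, -0.1147]] depth med [ 0.5461 -0.0568  0.0659]
scene lip 357 266 307 225 246 plane corners [[0.4612, -0.0163], [0.4882, 0.0003], [0.4882, -0.0954], [0.463, -0.1078]] depth med [ 0.4709 -0.0605  0.075 ]
box ((0.6027007102966309, -0.05084414780139923), (0.31683430075645447, 0.2703200876712799), 1.0745444297790527)
0.06136871231567901
[-0.     0.     0.     0.06   0.06   0.067  0.065  0.065  0.064  0.063
  0.064  0.063  0.063  0.063  0.065  0.064  0.067  0.061  0.064  0.063
  0.061  0.063  0.065  0.065  0.061  0.065  0.062  0.064  0.062  0.06
  0.07   0.001 -0.003  0.001]
[-0.     0.003 -0.002  0.072  0.07   0.057  0.06   0.057  0.059  0.06
  0.058  0.055  0.06   0.062  0.053  0.061  0.061  0.06   0.056  0.059
  0.053  0.057  0.067  0.067  0.065  0.063  0.061  0.062  0.062  0.066
  0.061  0.067  0.064  0.065  0.067  0.063  0.061  0.064  0.064  0.066
  0.003  0.002  0.055  1.266 -0.002]
```

Request:
step_arm:
  commands:
    - {"fingers": 1,"dx": -0.035,"dy": -0.048,"dz": 0.0,"roll": -3}
    - {"fingers": 1,"dx": -0.07,"dy": -0.096,"dz": 0.0,"roll": -6}
    - {"fingers": 1,"dx": -0.105,"dy": -0.144,"dz": 0.0,"roll": -9}
    - {"fingers": 1,"dx": -0.14,"dy": -0.192,"dz": 0.01,"roll": -12}
    - {"fingers": 1,"dx": -0.175,"dy": -0.24,"dz": 0.02,"roll": -15}
    - {"fingers": 1,"dx": -0.21,"dy": -0.288,"dz": 0.03,"roll": -18}
    - {"fingers": 1,"dx": -0.245,"dy": -0.336,"dz": 0.04,"roll": -21}
    - {"fingers": 1,"dx": -0.28,"dy": -0.384,"dz": 0.05,"roll": -24}
  squeeze: 40

```text
time: 1.1
tool_pos: [0.3727, 0.1531, 0.1808]
tcp_rot: [-0.016, 3.141, -0.0]
wrist_force: [0.6, 1.3, -0.7]
width: -0.001
grip_force: 0.0
```

Request:
step_arm:
  commands:
    - {"dx": -0.012,"dy": -0.05,"dz": 0.0}
    - {"dx": -0.024,"dy": -0.1,"dz": 0.0}
    - {"dx": -0.036,"dy": -0.15,"dz": 0.02}
    - {"dx": -0.047,"dy": -0.206,"dz": 0.04}
    - {"dx": -0.047,"dy": -0.206,"dz": 0.08}
    - {"dx": -0.047,"dy": -0.206,"dz": 0.11}
    - {"dx": -0.047,"dy": -0.206,"dz": 0.11}

```text
invalid input
```

Run:
```python
from h import *
print(read_state()["tool_pos"])
b,e=read_camera("wrist"); cv2.imwrite("pics/w1.png",b)
b,e=read_camera("scene"); cv2.imwrite("pics/s1.png",cv2.resize(b[150:330,160:440],None,fx=2.5,fy=2.5))
```

```text
[0.37273786 0.15313737 0.18083303]
```

View pics/s1.png

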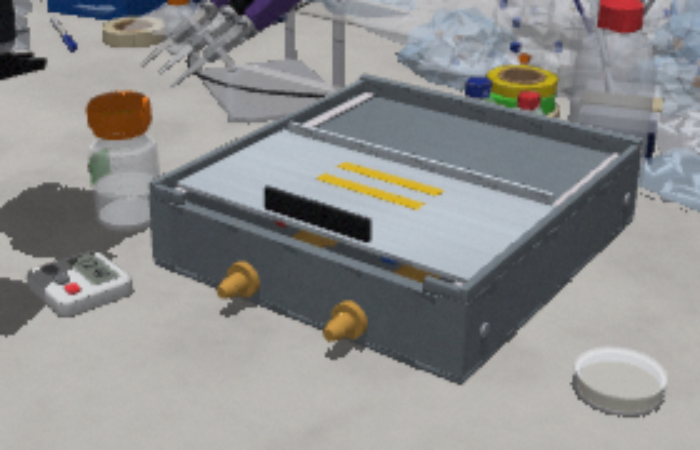

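The move was refused because every field is needed. The scene crop shows the box and cover unmoved, with a bit of red at (280,225) and blue at (388,262) under the front edge. So red is the left handle, at box y = +42 mm. I'm resending the move with all fields.

Request:
step_arm:
  commands:
    - {"fingers": 1,"roll": 0,"dx": -0.012,"dy": -0.05,"dz": 0.0}
    - {"fingers": 1,"roll": 0,"dx": -0.024,"dy": -0.1,"dz": 0.0}
    - {"fingers": 1,"roll": 0,"dx": -0.036,"dy": -0.15,"dz": 0.02}
    - {"fingers": 1,"roll": 0,"dx": -0.047,"dy": -0.206,"dz": 0.04}
    - {"fingers": 1,"roll": 0,"dx": -0.047,"dy": -0.206,"dz": 0.08}
    - {"fingers": 1,"roll": 0,"dx": -0.047,"dy": -0.206,"dz": 0.11}
    - {"fingers": 1,"roll": 0,"dx": -0.047,"dy": -0.206,"dz": 0.11}

```text
time: 2.08
tool_pos: [0.4188, -0.0498, 0.0688]
tcp_rot: [0.012, -3.135, -0.002]
wrist_force: [0.6, 0.4, -0.7]
width: 0.005
grip_force: 0.0
```

Run:
```python
from h import *
print(read_state()["tool_pos"])
b,e=read_camera("scene"); cv2.imwrite("pics/s2.png",cv2.resize(b[150:330,160:440],None,fx=2.5,fy=2.5))
```

```text
[ 0.41881604 -0.04976923  0.06875909]
```

View pics/s2.png

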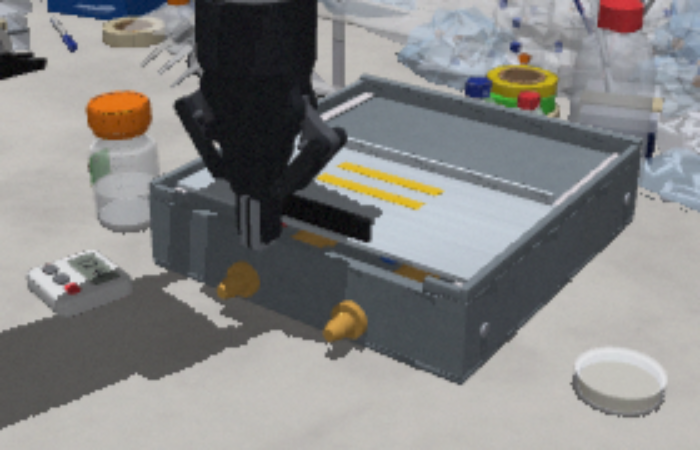

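The shut fingertips stand in front of the lip at its height (crop pixel 255,240). Pushing now.

Request:
step_arm:
  commands:
    - {"fingers": 1,"roll": 0,"dx": -0.025,"dy": -0.002,"dz": 0.0}
    - {"fingers": 1,"roll": 0,"dx": -0.04,"dy": -0.002,"dz": 0.0}
    - {"fingers": 1,"roll": 0,"dx": -0.055,"dy": -0.002,"dz": 0.0}
    - {"fingers": 1,"roll": 0,"dx": -0.07,"dy": -0.002,"dz": 0.0}
    - {"fingers": 1,"roll": 0,"dx": -0.085,"dy": -0.002,"dz": 0.0}
    - {"fingers": 1,"roll": 0,"dx": -0.1,"dy": -0.002,"dz": 0.0}
    - {"fingers": 1,"roll": 0,"dx": -0.115,"dy": -0.002,"dz": 0.0}
    - {"fingers": 1,"roll": 0,"dx": -0.13,"dy": -0.002,"dz": 0.0}

```text
time: 3.12
tool_pos: [0.551, -0.051, 0.0711]
tcp_rot: [0.013, -3.138, -0.001]
wrist_force: [-6.4, 1.7, 5.1]
width: 0.0
grip_force: 3.3
```

Request:
step_arm:
  commands:
    - {"fingers": 1,"roll": 0,"dx": -0.012,"dy": 0,"dz": 0.001}
    - {"fingers": 1,"roll": 0,"dx": -0.022,"dy": 0,"dz": 0.001}
    - {"fingers": 1,"roll": 0,"dx": -0.03,"dy": 0,"dz": 0.001}
    - {"fingers": 1,"roll": 0,"dx": -0.036,"dy": 0,"dz": 0.001}
    - {"fingers": 1,"roll": 0,"dx": -0.036,"dy": 0,"dz": 0.001}

```text
time: 3.75
tool_pos: [0.5824, -0.0513, 0.0696]
tcp_rot: [0.014, -3.129, -0.0]
wrist_force: [-17.8, -1.0, 13.7]
width: 0.001
grip_force: 9.1
```

Request:
step_arm:
  commands:
    - {"fingers": 1,"roll": 0,"dx": -0.003,"dy": 0,"dz": 0}
    - {"fingers": 1,"roll": 0,"dx": -0.005,"dy": 0,"dz": 0}
    - {"fingers": 1,"roll": 0,"dx": -0.005,"dy": 0,"dz": 0}

```text
time: 4.12
tool_pos: [0.5824, -0.0512, 0.0695]
tcp_rot: [0.014, -3.119, -0.001]
wrist_force: [-30.4, -2.2, 25.4]
width: 0.002
grip_force: 15.9
```

The cover is against its stop: the force is rising with no motion. I'll back off and look.

Request:
step_arm:
  commands:
    - {"fingers": 1,"roll": 0,"dx": 0.03,"dy": 0,"dz": 0}
    - {"fingers": 1,"roll": 0,"dx": 0.06,"dy": 0,"dz": -0.04}
    - {"fingers": 1,"roll": 0,"dx": 0.1,"dy": 0,"dz": -0.09}
    - {"fingers": 1,"roll": 0,"dx": 0.15,"dy": 0,"dz": -0.12}
    - {"fingers": 1,"roll": 0,"dx": 0.18,"dy": 0,"dz": -0.15}
    - {"fingers": 1,"roll": 0,"dx": 0.18,"dy": 0,"dz": -0.15}

```text
time: 4.88
tool_pos: [0.4143, -0.0531, 0.2237]
tcp_rot: [-0.012, 3.133, -0.002]
wrist_force: [-0.3, 0.5, -0.2]
width: -0.002
grip_force: 0.0
```

Run:
```python
from h import *
s=read_state();print(s["tool_pos"],s["tcp_rot"],s["wrist_force"])
a,d=read_camera("top"); b,e=read_camera("scene"); kw=cam("wrist"); c,g=read_camera("wrist")
np.savez("f1.npz",a=a,d=d,b=b,e=e,c=c,g=g,K=kw[0],T=kw[1])
t=cv2.resize(a[110:290,220:440],None,fx=2.7,fy=2.7)
cv2.imwrite("pics/t3.png",t); cv2.imwrite("pics/w3.png",c)
```

```text
[ 0.4143217  -0.05307765  0.22370969] [-1.18567756e-02  3.13293262e+00 -2.35186205e-03] [-0.256021    0.52702606 -0.16037548]
```

View pics/t3.png

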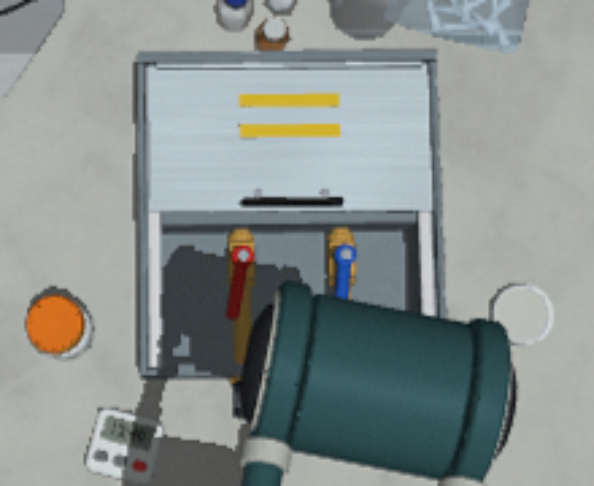

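View pics/w3.png

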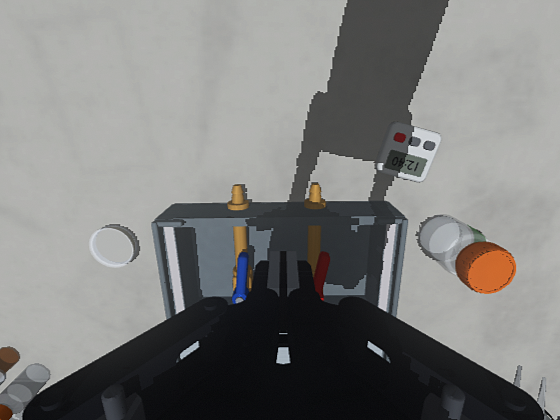

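The cover is fully back with the lip at crop (292,201). The red pivot is at (243,255) with its tip at (232,318), and blue is at (345,253). The wrist view shows the red tip at (325,255), and the bottle, dish and timer look undisturbed.

Run:
```python
from h import *
f=np.load("f1.npz")
rd=lambda im:cv2.inRange(cv2.cvtColor(im,cv2.COLOR_BGR2HSV),(0,150,60),(8,255,255))|cv2.inRange(cv2.cvtColor(im,cv2.COLOR_BGR2HSV),(172,150,60),(180,255,255))
KT={"top":cam("top"),"scene":cam("scene"),"wrist":(f["K"],f["T"],0)}
R={"top":(295,195,325,235),"scene":(225,205,345,280),"wrist":(305,245,335,305)}
for n,k,dk in(("top","a","d"),("scene","b","e"),("wrist","c","g")):
    m=rd(f[k]); q=np.zeros_like(m); x0,y0,x1,y1=R[n]; q[y0:y1,x0:x1]=m[y0:y1,x0:x1]
    v,u=np.nonzero(q)
    if len(u)<5: print(n,len(u)); continue
    P=cloud(n,f[dk],KT[n])[v,u]; top=P[P[:,2]>np.percentile(P[:,2],60)]
    w=pix2plane(n,np.c_[u,v],.054,KT[n])[:,:2]
    r=cv2.minAreaRect(w.astype(np.float32))
    print(n,len(u),"plane rect",np.round(cv2.boxPoints(r),4).tolist(),"z pct",np.percentile(P[:,2],[10,50,90]).round(3))
print("pivot top",pix2plane("top",[(310,204.4),(347.8,203.7)],.056)[:,:2])
y=cv2.inRange(cv2.cvtColor(f["a"],cv2.COLOR_BGR2HSV),(15,80,80),(35,255,255));y[:140]=0;y[165:]=0;y[:,:295]=0;y[:,360:]=0
v,u=np.nonzero(y);print("yellow",pix2plane("top",cv2.boxPoints(cv2.minAreaRect(np.c_[u,v].astype(np.float32))),.064)[:,:2].round(4))
```

```text
top 122 plane rect [[0.4945000112056732, -0.013000000268220901], [0.5584999918937683, -0.019099999219179153], [0.5601999759674072, -0.0015999999595806003], [0.49619999527931213, 0.0044999998062849045]] z pct [0.05  0.053 0.055]
scene 267 plane rect [[0.47429999709129333, -0.034299999475479126], [0.5561000108718872, -0.04309999942779541], [0.5600000023841858, -0.006200000178068876], [0.4781999886035919, 0.0024999999441206455]] z pct [0.042 0.05  0.055]
wrist 355 plane rect [[0.4887999892234802, -0.013700000010430813], [0.5526000261306763, -0.01899999938905239], [0.5537999868392944, -0.004000000189989805], [0.4900999963283539, 0.00139999995008111]] z pct [0.052 0.054 0.055]
pivot top [[ 0.55047027 -0.01063536]
 [ 0.55302031 -0.10181   ]]
yellow [[ 0.6952 -0.0074]
 [ 0.6961 -0.095 ]
 [ 0.6588 -0.0948]
 [ 0.658  -0.0075]]
```

Request:
step_arm:
  commands:
    - {"fingers": 1,"roll": 0,"dx": -0.045,"dy": 0.01,"dz": 0.02}
    - {"fingers": 1,"roll": 0,"dx": -0.092,"dy": 0.018,"dz": 0.05}
    - {"fingers": 1,"roll": 0,"dx": -0.092,"dy": 0.018,"dz": 0.1}
    - {"fingers": 1,"roll": 0,"dx": -0.092,"dy": 0.018,"dz": 0.14}
    - {"fingers": 1,"roll": 0,"dx": -0.092,"dy": 0.018,"dz": 0.165}
    - {"fingers": 1,"roll": 0,"dx": -0.092,"dy": 0.018,"dz": 0.18}
    - {"fingers": 1,"roll": 0,"dx": -0.092,"dy": 0.018,"dz": 0.18}

```text
time: 5.9
tool_pos: [0.5034, -0.0337, 0.0383]
tcp_rot: [0.013, -3.138, -0.001]
wrist_force: [-0.1, -0.6, -0.2]
width: 0.001
grip_force: 0.0
```

Request:
step_arm:
  commands:
    - {"fingers": 1,"roll": 0,"dx": 0,"dy": 0.0,"dz": -0.005}
    - {"fingers": 1,"roll": 0,"dx": 0.0,"dy": 0.01,"dz": -0.005}
    - {"fingers": 1,"roll": 0,"dx": 0.0,"dy": 0.02,"dz": -0.005}
    - {"fingers": 1,"roll": 0,"dx": 0.0,"dy": 0.029,"dz": -0.005}
    - {"fingers": 1,"roll": 0,"dx": -0.002,"dy": 0.038,"dz": -0.005}
    - {"fingers": 1,"roll": 0,"dx": -0.006,"dy": 0.047,"dz": -0.005}
    - {"fingers": 1,"roll": 0,"dx": -0.012,"dy": 0.055,"dz": -0.005}
    - {"fingers": 1,"roll": 0,"dx": -0.012,"dy": 0.055,"dz": -0.005}

```text
time: 6.9
tool_pos: [0.5159, 0.0222, 0.0452]
tcp_rot: [0.014, -3.141, -0.001]
wrist_force: [-0.3, -0.5, -0.8]
width: 0.002
grip_force: 0.2
```

Run:
```python
from h import *
b,e=read_camera("scene"); cv2.imwrite("pics/s4.png",cv2.resize(b[150:330,160:440],None,fx=2.5,fy=2.5))
```

```text
(no output)
```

View pics/s4.png

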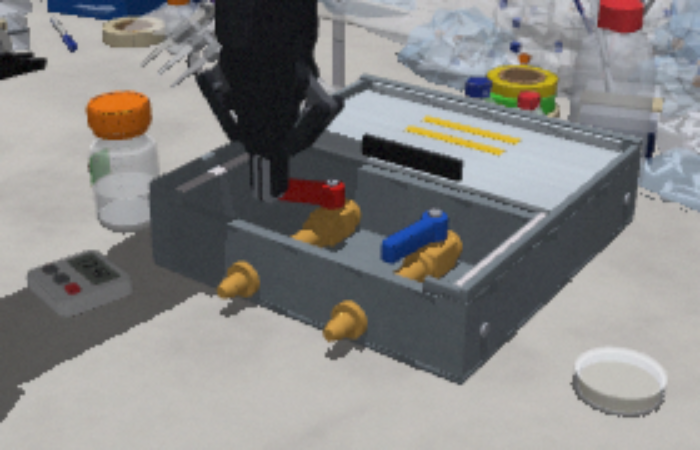

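The red handle (crop 285–345, 190) has swung about two-thirds round with the finger against it at (265,185). Blue is untouched. I'm continuing to the stop.

Request:
step_arm:
  commands:
    - {"fingers": 1,"roll": 0,"dx": -0.007,"dy": 0.005,"dz": 0.002}
    - {"fingers": 1,"roll": 0,"dx": -0.014,"dy": 0.008,"dz": 0.002}
    - {"fingers": 1,"roll": 0,"dx": -0.02,"dy": 0.009,"dz": 0.002}
    - {"fingers": 1,"roll": 0,"dx": -0.025,"dy": 0.009,"dz": 0.002}
    - {"fingers": 1,"roll": 0,"dx": -0.029,"dy": 0.009,"dz": 0.002}
    - {"fingers": 1,"roll": 0,"dx": -0.029,"dy": 0.009,"dz": 0.002}

```text
time: 7.7
tool_pos: [0.5341, 0.0305, 0.0411]
tcp_rot: [0.012, -3.118, -0.0]
wrist_force: [-28.7, -1.3, 20.9]
width: 0.004
grip_force: 14.3
```

At its stop: x = 0.534 as predicted, with 29 N. Backing off for a check.

Request:
step_arm:
  commands:
    - {"fingers": 1,"roll": 0,"dx": 0.02,"dy": -0.005,"dz": 0}
    - {"fingers": 1,"roll": 0,"dx": 0.03,"dy": -0.01,"dz": -0.04}
    - {"fingers": 1,"roll": 0,"dx": 0.03,"dy": -0.01,"dz": -0.1}
    - {"fingers": 1,"roll": 0,"dx": 0.06,"dy": 0.02,"dz": -0.15}
    - {"fingers": 1,"roll": 0,"dx": 0.1,"dy": 0.07,"dz": -0.17}
    - {"fingers": 1,"roll": 0,"dx": 0.12,"dy": 0.12,"dz": -0.18}
    - {"fingers": 1,"roll": 0,"dx": 0.12,"dy": 0.17,"dz": -0.18}
    - {"fingers": 1,"roll": 0,"dx": 0.12,"dy": 0.2,"dz": -0.18}

```text
time: 8.7
tool_pos: [0.4239, 0.2326, 0.2246]
tcp_rot: [-0.016, 3.138, 0.005]
wrist_force: [-0.3, -0.4, 0.4]
width: 0.002
grip_force: 0.0
```

Run:
```python
from h import *
print(read_state()["tool_pos"])
a,d=read_camera("top"); cv2.imwrite("pics/t5.png",cv2.resize(a[110:290,220:440],None,fx=2.7,fy=2.7))
y=cv2.inRange(cv2.cvtColor(a,cv2.COLOR_BGR2HSV),(15,80,80),(35,255,255));y[:140]=0;y[165:]=0;y[:,:295]=0;y[:,360:]=0
v,u=np.nonzero(y);print("yellow",pix2plane("top",[(u.mean(),v.mean())],.064)[:,:2])
h=cv2.cvtColor(a,cv2.COLOR_BGR2HSV)
for n,m in(("red",cv2.inRange(h,(0,150,60),(8,255,255))|cv2.inRange(h,(172,150,60),(180,255,255))),("blue",cv2.inRange(h,(105,150,60),(130,255,255)))):
    m[:190]=0;m[240:]=0;m[:,:275]=0;m[:,375:]=0
    v,u=np.nonzero(m);w=pix2plane("top",np.c_[u,v],.054)[:,:2].astype(np.float32);print(n,cv2.fitLine(w,cv2.DIST_L2,0,.01,.01).ravel(),w.min(0),w.max(0))
```

```text
[0.42392745 0.23259193 0.22457109]
yellow [[ 0.67692109 -0.05096698]]
red [0.00508123 0.99998707 0.55001575 0.01229484] [ 0.54193676 -0.01799106] [0.5590743  0.04483332]
blue [ 0.995465   -0.09512879  0.52851176 -0.0985169 ] [ 0.49674883 -0.109831  ] [ 0.55992746 -0.09015267]
```

View pics/t5.png

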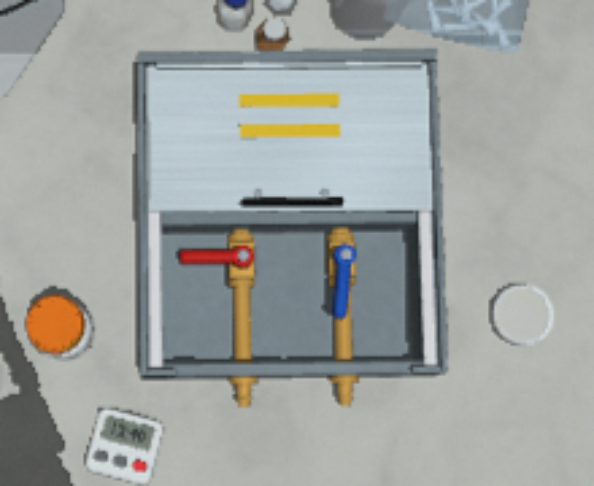

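The red handle points straight to +y, from (180,257) to (243,257), and blue is still open. The cover is back against its stop, and the bottle, dish and timer are in place.

```bash
python3 -c "
from workcell import *
print(finish_job())"
```

```text
the job is handed in; nothing more can be done
None
```

The cover is pushed back to its end stop and the red valve is fully shut; the blue valve is still open, the bottle, dish and timer were left alone, and the job was handed in at about 9 s of robot time (no verdict was returned).

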